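# Turn down the griddle and lift off the toasted roll with the tongs

### The job

Turn the griddle's dial back to 3, the green mark. Then pick up the kitchen tongs, close them on the dark seeded roll, without crushing it or touching it with the fingers, and lift it about 10 cm clear of the griddle, leaving the pale rolls and everything else on the counter where they are. Finish while still holding the roll up in the tongs: do not put it down or let go.

Things in the scene. Friction and masses are not known exactly. Their poses are not given: they have to be found in the camera images.
- griddle: Black electric griddle, fixed. Origin on the counter under the centre of its flat rimless plate: 290 (x) by 410 (y) mm, top 60 mm up. A bar handle stands out 30 mm at its +y end. Its grey control box with the dial (110 x 110 mm, top 40 mm up) is centred at x -55, y -285 mm. The three rolls stand in a row along y, about 120 mm apart, at x about +30 mm.
- dial_grip (a point): Point on the dial's upright axis, 64 mm above the counter, at mid-height of its black bar grip: 50 mm long, 12 wide, 47 to 73 mm above the counter, on a disc of 31 mm radius (top 47 mm up). A white line along half of the bar is the pointer. This point's axes are the griddle's and do not turn with the dial.
- dial (a joint): Dial angle, rad, 0 to 3.14, growing clockwise from above. Mark k (0 to 6) is at 0.5236 k; mark 3 (broad, green) at 1.571; mark 6 is red, the rest white. In the griddle's frame the pointer points along -y at 0, -x (to the front) at mark 3, +y at mark 6. Starts between marks 3.8 and 5.6. Friction of 0.06 N m holds it where it is left.
- tongs: Steel spring tongs, 240 mm long, 0.12 kg, lying on their side on the counter: the two arms lie level, mirrored about the x axis, and close towards each other along y. Origin on the underside, midway between the blue grip sections; x points from the hinge (x -105 mm) to the tips (x +105 mm), z up.
- tongs_grip (a point): Midway between the blue grip sections (60 mm long in x, 18 high), 18 mm above the underside, within 15 mm of the centre of mass. Over their outsides they measure 57 mm open (at the start), about 43 mm closed on a roll. A spring opens the arms: squeezing takes about 6 N on each; what goes beyond it reaches the tips halved. 1 mm of closing here closes the tips by 2 mm.
- tongs_tips (a point): Midway between the two heads, 105 mm ahead of the grip point, 18 mm above the underside. Each head is a steel plate 36 mm high, 46 mm long, slightly hollow inwards; the gap between the heads is about 82 mm open, 99 mm over the outsides. The heads' lower edges, the lowest part of the tongs, lie 18 mm below this point.
- dark_roll: The dark brown round roll with pale seeds on top, 52 mm across, 41 mm high, about 45 g; sides upright from 6 to 24 mm up. Origin at the centre of its underside. It stands on the griddle in one of the three places. A gripper squeeze of 20 to 60 N on the tongs' grip sections holds it well; over about 70 N crushes it.
- pale_roll_a: A pale golden roll without seeds, same size; origin at the centre of its underside. Leave it.
- pale_roll_b: Another pale golden roll without seeds, same size. Leave it.
- oil_can: Orange oil spray can, 60 mm across, 160 mm high, standing behind the dial and the tongs. Origin at the centre of its underside. Leave it.
- pepper_jar: Jar with a blue cap, 72 mm across, 120 mm high, standing behind the dial and the tongs. Origin at the centre of its underside. Leave it.
- turner: Turner (spatula), 280 mm long, lying right of the tongs. Leave it.
There are look-alikes about, which are no part of the job. There is more than one size of the dark_roll; the job needs the largest.

How it is judged:
On the way, in this order (a step that is already met when the one before it is completed fails the run):
1. the dial stands at mark 3 (value of joint dial between 1.4 and 1.74 rad and velocity of joint dial between -0.1 and 0.1 rad/s and contact force between the fingers and griddle below 0.1 N), for 0.2 s.
2. the tongs are gripped and lifted off the counter (contact force between the fingers and tongs above 1 N and height (world z) of tongs above 0.03 m), for 0.2 s.
At the end, for the whole second after the job is handed in: The dial is within 0.17 rad of mark 3; the dark roll hangs still between the heads of the tongs, its underside at least 65 mm above the griddle's plate, pinched by the tongs, which the fingers hold; nothing else touches the roll and the tongs are clear of the griddle (value of joint dial between 1.4 and 1.74 rad and height (world z) of dark_roll above 0.125 m and distance between dark_roll and tongs_tips below 0.05 m and contact force between tongs and dark_roll above 1 N and contact force between the fingers and tongs above 2 N and contact force between each of the arm, griddle, the fingers and dark_roll below 0.1 N and contact force between griddle and tongs below 0.1 N and linear speed of dark_roll below 0.03 m/s); the arm keeps its last pose, push and grip.
It fails at once if the fingers or any part of the arm touch the dark roll (contact force between any of the arm, the fingers and dark_roll above 0.5 N).
It fails at once if a pale roll is moved by more than 25 mm (distance of any of pale_roll_a, pale_roll_b from where it was at the start of the episode above 0.025 m).
It fails at once if another thing on the counter is moved by more than 30 mm (distance of any of oil_can, pepper_jar, turner from where it was at the start of the episode above 0.03 m).
It fails at once if the roll is crushed: over 60 N from the tongs (contact force between tongs and dark_roll above 60 N).
It also fails if it takes over 51 s, if anything falls off the work surface, if the arm or the gripper's body presses on something with over 40 N, if the wrist force passes 120 N, or if a joint passes its speed limit or range.

### The arm

A 6-joint arm with a two-finger parallel gripper is mounted at the origin on the work surface. World frame = base frame: x ahead of the robot, y to its left, z up, the work surface at z = 0. Lengths are in m, angles in rad, forces in N, time in s.
With the tool pointing down it reaches from about 0.35 to 0.85 m from the base axis. Payload 8.1 kg.
Tool frame: the origin (TCP) lies at the very end of the fingers, on their centre line; the grasp point (between the pads) lies 19 mm behind it; z points along the fingers, y is the line along which they close (so a half turn about z gives the same grasp; the last joint's range is limited). The gripper opens to 93 mm and grips with 3 to 60 N. Pads are 15 mm wide; open, the fingers measure 128 mm over their backs; the gripper's body (75 mm by 188 mm) begins 65 mm behind the grasp point.
Start: joints at [-1.426, 0.13, 1.488, -0, 1.523, -0.085], TCP at [0.137, -0.584, 0.219] pointing down, gripper open.
Joint ranges: [-2.96, 2.96], [-0.89, 2.26], [0.02, 2.5], [-1.34, 4.48], [0, 2.73], [-2.66, 2.66]. Speed limits (rad/s): [2.39, 2.39, 2.79, 3.14, 3.14, 3.14].

### API

Orientations are given as a rotation vector (axis times angle).
In Python, from plant import robot gives the robot as it stands.
- The arm moves only by the tool play_rows, never from a script. Its argument "deltas" is one flat list of numbers, 5 for each row, row after row: the shift along the tool's x, y, z in mm, then the turn about the tool's z in degrees, then the finger opening in mm, from 0 to 93. A call has 1 to 10 rows; each row shifts and turns the commanded pose from where the row before left it, along the tool's axes as they then stand; what a row does not reach is not made up. A row lasts 1/12 s, in which the tool goes at most 41.7 mm and 7.16 degrees, less where a joint would pass 70% of its speed; a pose out of reach is approached as far as the arm can. A call with a gripper value outside its range is refused whole. The fingers move at their own pace and stop on an object; "newtons" is the grip in N (left out, the last holds). Time passes only in rows, so rows that do not move let the fingers close. It gives the time, the measured TCP pose, the force, the opening and the grip force at its end, in the units of the state.
- robot.read_state(): the state, without advancing time (a new reading comes with each control period).
- robot.read_camera(name): name is "side" or "top"; returns a dict with "pixels" (384x512x3 uint8, blue, green, red), "mtx" (3x3 intrinsics, pixels), "eye" and "rotation" of the camera in the world. Camera axes: x right, y up, looking along -z (the intrinsics and any distortion apply to the point x, -y, -z); pixel columns grow to the right and rows downward; lengths in m; the calibration is good to about 2 mm. A picture is of the moment at which its call begins. There is no depth.
- robot.close_job(): hands the job in; it is judged then, once.
The state is a dict: "t": time; "q": joint angles; "dq": joint speeds; "joint_torque": joint torques, N m; "tool_pos": TCP position; "orientation": TCP orientation; "force": force on the tool from outside, world axes, zero at the start; "wrist_torque": the same for the moment, N m; "opening": finger opening in m; "gripper_force": force on a finger pad.
Only numpy, scipy, OpenCV 4.12 (cv2) and the standard library are available. Lean on these libraries where they do the work, as an engineer would, in place of code of your own. Each camera call takes 0.05 s, during which the arm holds its last target. There are 200 camera calls.

## Working session

There is one attempt and no reset: what is moved stays moved. The work goes in short steps, Python scripts to look and compute and a tool call to move; the robot and the scene stay as the last step left them, time stands still between calls to the robot, and variables do not carry over. Pictures are saved under pics/ and viewed, at most 10 in all, crops included, and the job is handed in when it is done.

Besides the shell and the picture viewer there is one more tool, called after "Emit:" as name(argument=value, ...), one argument or row to a line, values as JSON. play_rows: Moves the arm, as the interface text tells. Its arguments: {"type":"object","properties":{"deltas":{"type":"array"},"newtons":{"type":"number"}},"required":["deltas"]}

```bash
mkdir -p pics; ls
cat > h.py <<'E'
import numpy as np, cv2
from plant import robot
def grab(n):
    c=robot.read_camera(n); return c
def ray(c,u,v):
    K=np.array(c["mtx"]);p=np.linalg.inv(K)@[u,v,1]
    return np.array(c["eye"]),np.array(c["rotation"])@[p[0],-p[1],-p[2]]
def onplane(c,u,v,z):
    e,d=ray(c,u,v);return e+d*(z-e[2])/d[2]
def proj(c,P):
    p=np.array(c["rotation"]).T@(np.array(P)-c["eye"]);q=np.array(c["mtx"])@[p[0],-p[1],-p[2]];return q[:2]/q[2]
E
python3 - <<'E'
from h import *
for n in("top","side"):
    c=grab(n);cv2.imwrite(f"pics/{n}0.png",cv2.resize(c["pixels"],(800,600),interpolation=cv2.INTER_CUBIC));cv2.imwrite(f"{n}_raw.png",c["pixels"])
    print(n,[k for k in c],c["mtx"],c["eye"],c["rotation"])
print(robot.read_state())
E
```

```text
pics
top ['pixels', 'mtx', 'eye', 'rotation'] [[473.71064846   0.         253.80598733]
 [  0.         473.71064846 190.03551472]
 [  0.           0.           1.        ]] [ 0.47955021 -0.07790405  1.72663476] [ 0.06639943 -0.04341591 -1.58626446]
side ['pixels', 'mtx', 'eye', 'rotation'] [[382.67148431   0.         255.66585523]
 [  0.         382.67148431 190.84517017]
 [  0.           0.           1.        ]] [0.16048356 0.83379432 0.75413713] [ 0.28379659 -1.25028757 -2.41025974]
{'t': 0.1, 'q': array([-1.42636478e+00,  1.31054459e-01,  1.48918050e+00,  2.67534054e-05,
        1.52296453e+00, -8.54077349e-02]), 'dq': array([ 0.00057417, -0.00289201, -0.00162559, -0.00106663,  0.00176363,
       -0.00109585]), 'joint_torque': array([ 9.56610129e-04, -5.61342144e+01, -4.93096805e+01,  7.70067167e-02,
        2.90038803e-02, -4.77744572e-05]), 'tool_pos': array([ 0.13664723, -0.5837171 ,  0.21770539]), 'orientation': array([-3.11927463e+00, -3.60050280e-01,  3.25046226e-05]), 'force': array([ 0.82892346, -0.7279292 , -0.23462179]), 'wrist_torque': array([-0.01154713, -0.02366203, -0.01786255]), 'gripper_force': 0.0, 'opening': 0.09275152508917363}
```

View pics/top0.png

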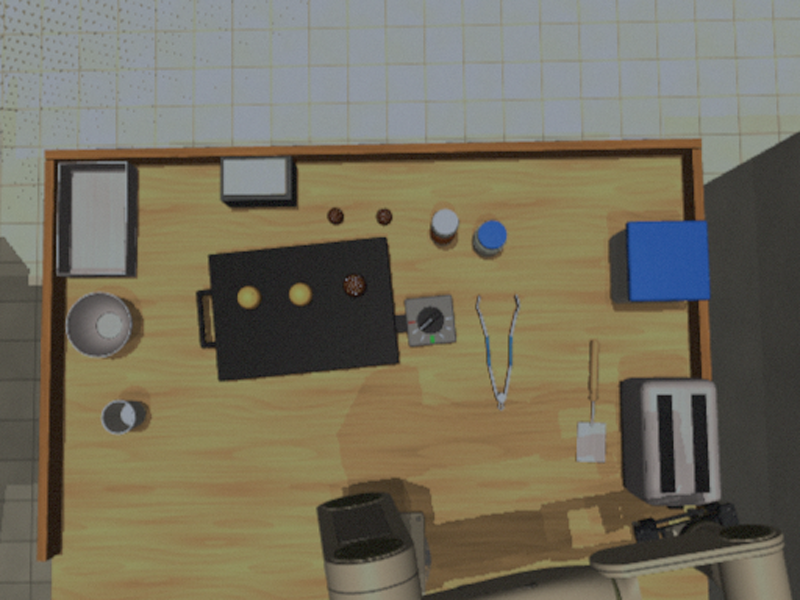

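View pics/side0.png

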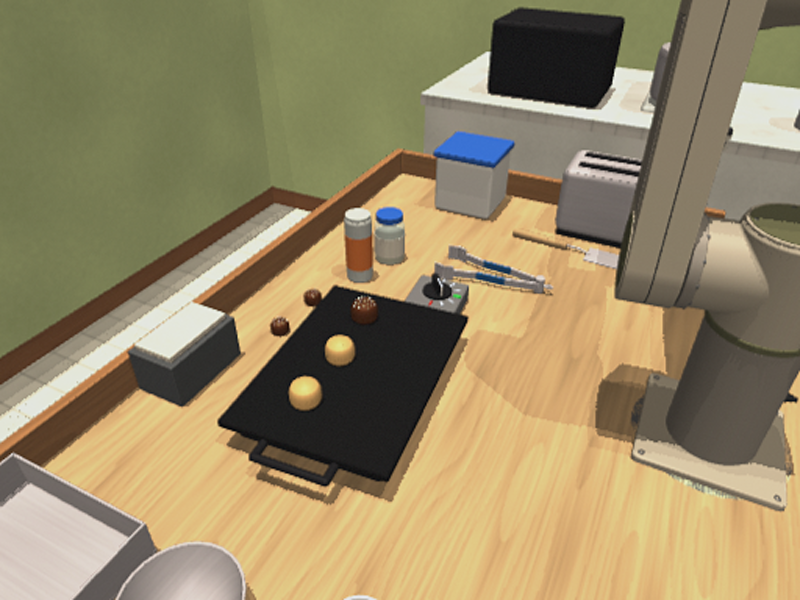

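The top view (800×600 picture) shows the griddle around (305,310), the dial at (430,320), and the tongs with hinge at (501,402) and tips at (477,297)/(517,299). Three things could be the dark seeded roll: (354,285) on the griddle, and (335,216) and (384,216) on the counter. The one at (354,285) fits, because it is the largest and stands in the row on the plate. I'll confirm it with a crop.

```bash
sed -i 's/np.array(c\["rotation"\])/R(c)/g' h.py
cat >> h.py <<'E'
def R(c): return cv2.Rodrigues(np.array(c["rotation"],float))[0]
def blobs(m,amin=8):
    n,l,s,ce=cv2.connectedComponentsWithStats(m.astype(np.uint8));return [(ce[i].round(2),s[i].tolist()) for i in range(1,n) if s[i,4]>=amin]
E
python3 - <<'E'
from h import *
c=grab("top");im=c["pixels"]
cv2.imwrite("pics/crop1.png",cv2.resize(im[125:275,195:345],(600,600),interpolation=cv2.INTER_CUBIC))
hsv=cv2.cvtColor(im,cv2.COLOR_BGR2HSV);v=hsv[...,2].astype(int);h=hsv[...,0];s=hsv[...,1]
# griddle plate
roi=np.zeros(v.shape,bool);roi[140:255,120:270]=1
m=((v<45)&roi).astype(np.uint8)
m=cv2.morphologyEx(cv2.morphologyEx(m,cv2.MORPH_CLOSE,np.ones((15,15))),cv2.MORPH_OPEN,np.ones((19,19)))
cn=max(cv2.findContours(m,0,2)[0],key=cv2.contourArea);r=cv2.minAreaRect(cn);b=cv2.boxPoints(r);print("griddle",r)
P=np.array([onplane(c,*p,.06) for p in b]);print(P.round(4),P.mean(0).round(4),[np.linalg.norm(P[i]-P[i-1]).round(4) for i in range(4)])
roi=np.zeros(v.shape,bool);roi[180:270,295:340]=1
print("blue");[print(x,onplane(c,*x[0],.018).round(4)) for x in blobs(roi&(h>90)&(h<115)&(s>110),6)]
print("tongs all px", )
for x in blobs((v<40)&(np.indices(v.shape)[1]>262)&(np.indices(v.shape)[1]<295)&(np.indices(v.shape)[0]>185)&(np.indices(v.shape)[0]<225)): print("dial dark",x,onplane(c,*x[0],.047).round(4))
print("green",[(x,onplane(c,*x[0],.04).round(4)) for x in blobs((h>45)&(h<80)&(s>120)&(np.indices(v.shape)[1]>255)&(np.indices(v.shape)[1]<295)&(np.indices(v.shape)[0]>185)&(np.indices(v.shape)[0]<225),2)])
for n in [(226,182)]: print(onplane(c,*n,.085))
E
```

```text
griddle ((189.5, 197.00001525878906), (82.4908218383789, 125.6398696899414), 84.0938491821289)
[[ 0.7024  0.41    0.06  ]
 [ 0.7407 -0.0352  0.06  ]
 [ 0.4502 -0.0607  0.06  ]
 [ 0.4117  0.379   0.06  ]] [0.5762 0.1733 0.06  ] [np.float64(0.2924), np.float64(0.4469), np.float64(0.2917), np.float64(0.4414)]
blue
(array([311.95, 224.59]), [311, 216, 3, 18, 22]) [ 0.4713 -0.2607  0.018 ]
(array([326.14, 223.43]), [326, 216, 2, 18, 21]) [ 0.4746 -0.3117  0.018 ]
tongs all px
dial dark (array([277.48, 203.65]), [272, 199, 10, 12, 23]) [ 0.5473 -0.1375  0.047 ]
dial dark (array([271.67, 205.  ]), [269, 203, 6, 6, 9]) [ 0.5429 -0.1168  0.047 ]
green [((array([276.43, 216.71]), [276, 215, 2, 4, 7]), array([ 0.5013, -0.1331,  0.04  ]))]
[0.62411235 0.04153939 0.085     ]
```

View pics/crop1.png

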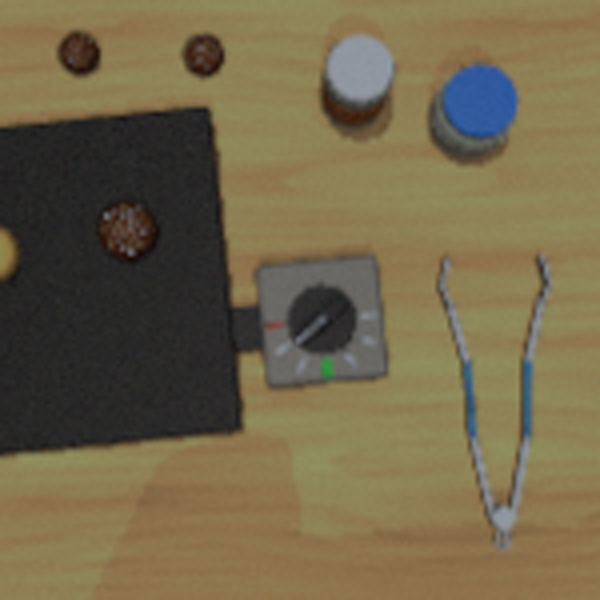

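The crop confirms that the seeded roll at crop (128,230) is clearly bigger than the two at (79,52) and (203,54). The dial's white pointer runs from about (325,318) to (297,341), the disc centre is near (322,319), and the green mark is at (327,368). The tongs' tips are at (446,262) and (544,262), and the hinge is at (503,518).

```bash
cat >> h.py <<'E'
def go(x,y,z,yaw):
    "turn first, then shift in tool axes (mm); yaw = world direction of tool x in deg"
    s=robot.read_state();M=cv2.Rodrigues(np.array(s["orientation"]))[0]
    cur=np.degrees(np.arctan2(M[1,0],M[0,0]));turn=-((yaw-cur+180)%360-180)
    a=np.radians(yaw);N=np.array([[np.cos(a),np.sin(a),0],[np.sin(a),-np.cos(a),0],[0,0,-1]])
    print("yaw now %.2f turn %.2f"%(cur,turn),"shift",(1000*N.T@(np.array([x,y,z])-s["tool_pos"])).round(1))
E
python3 - <<'E'
from h import *
c=grab("top");cp=lambda u,v:(195+(u+.5)/4-.5,125+(v+.5)/4-.5)
q=lambda u,v,z:onplane(c,*cp(u,v),z)
print("disc",q(322,319,.047),"box",np.mean([q(*p,.04) for p in[(258,268),(376,255),(388,374),(268,386)]],0))
a,b=q(297,341,.073),q(325,318,.073);d=a-b;print("ptr",a,b,np.degrees(np.arctan2(d[1],d[0])))
g=cv2.cvtColor(c["pixels"],cv2.COLOR_BGR2GRAY)
m=np.zeros(g.shape,bool);m[199:211,269:283]=1
hs=cv2.cvtColor(c["pixels"],cv2.COLOR_BGR2HSV);w=m&(g>75)&(g>0)
ys,xs=np.nonzero(w);print(list(zip(xs,ys,g[ys,xs])))
l,r,h=q(444,268,.036),q(546,268,.036),q(503,518,.02);print("tips",l,r,(l+r)/2,"hinge",h);d=(l+r)/2-h;print("axis",np.degrees(np.arctan2(d[1],d[0])),np.linalg.norm(d))
# dark roll blob
V=hs[...,2];m=np.zeros(g.shape,bool);m[170:196,212:242]=1
for x in blobs(m&(V>60),20): print("roll",x,onplane(c,*x[0],.075))
m[:]=0;m[170:206,145:210]=1
for x in blobs(m&(V>60),20): print("pale",x,onplane(c,*x[0],.075))
s=grab("side");hs=cv2.cvtColor(s["pixels"],cv2.COLOR_BGR2HSV);print("side proj tips", proj(s,(.573,-.28,.018)),proj(s,(.56,-.132,.06)))
E
```

```text
disc [ 0.54489938 -0.12906312  0.047     ] box [ 0.54372308 -0.12966994  0.04      ]
ptr [ 0.5250565  -0.10612674  0.073     ] [ 0.54471786 -0.13090327  0.073     ] 128.43369318759187
[(np.int64(282), np.int64(199), np.uint8(76)), (np.int64(275), np.int64(204), np.uint8(94)), (np.int64(274), np.int64(205), np.uint8(87)), (np.int64(275), np.int64(205), np.uint8(94)), (np.int64(273), np.int64(206), np.uint8(88)), (np.int64(274), np.int64(206), np.uint8(77)), (np.int64(271), np.int64(207), np.uint8(82)), (np.int64(272), np.int64(207), np.uint8(88)), (np.int64(273), np.int64(207), np.uint8(81)), (np.int64(270), np.int64(208), np.uint8(79)), (np.int64(271), np.int64(208), np.uint8(102)), (np.int64(272), np.int64(208), np.uint8(82)), (np.int64(269), np.int64(209), np.uint8(93)), (np.int64(270), np.int64(209), np.uint8(100)), (np.int64(271), np.int64(209), np.uint8(81)), (np.int64(269), np.int64(210), np.uint8(101)), (np.int64(270), np.int64(210), np.uint8(77))]
tips [ 0.58909592 -0.239101    0.036     ] [ 0.5875806  -0.32994008  0.036     ] [ 0.58833826 -0.28452054  0.036     ] hinge [ 0.36566242 -0.28799861  0.02      ]
axis 0.8948550473976689 0.22327701405493525
roll (array([226.01, 181.67]), [220, 176, 12, 13, 104]) [0.62615243 0.04221848 0.075     ]
pale (array([191.77, 187.9 ]), [185, 181, 15, 15, 180]) [0.60628786 0.16253702 0.075     ]
pale (array([158.85, 189.9 ]), [152, 183, 15, 15, 182]) [0.60119906 0.27823461 0.075     ]
side proj tips [288.72612497 168.79359339] [275.90961972 180.20353053]
```

```bash
python3 -c "
from h import *
go(.137,-.40,.218,-51.6);go(.544,-.129,.15,-51.6);go(.544,-.129,.053,-51.6)"
```

```text
yaw now 13.17 turn 64.77 shift [-1.440e+02 -1.145e+02  1.000e-01]
yaw now 13.17 turn 64.77 shift [-103.5 -601.8   68.1]
yaw now 13.17 turn 64.77 shift [-103.5 -601.8  165.1]
```

Emit:
play_rows(
  deltas=[8,-36,0,0,60,8,-36,0,0,60,8,-36,0,0,60,8,-36,0,0,60,8,-36,0,0,60,0,0,0,7,60,0,0,0,7,60,0,0,0,7,60,0,0,0,7,60,0,0,0,7,60],
  newtons=20,
)

```text
t: 1.08
tool_pos: [0.1347, -0.3997, 0.2188]
orientation: [3.083, -0.604, 0.0]
force: [-0.2, -0.6, 0.2]
opening: 0.0598
gripper_force: 0.0
```

Emit:
play_rows(
  deltas=[0,0,0,7,60,0,0,0,7,60,0,0,0,7,60,0,0,0,7,60,0,0,0,1.8,60,0,0,0,0,60,0,0,0,0,60],
)

```text
t: 1.67
tool_pos: [0.1346, -0.3998, 0.2186]
orientation: [-2.829, 1.366, -0.0]
force: [-0.4, 0.3, -0.5]
opening: 0.0602
gripper_force: 0.0
```

```bash
python3 -c "
from h import *
go(.544,-.129,.15,-51.6)"
```

```text
yaw now -51.54 turn 0.06 shift [  42.1 -489.    68.6]
```

Emit:
play_rows(
  deltas=[3,-35,0,0,60,3,-35,0,0,60,3,-35,0,0,60,3,-35,0,0,60,3,-35,0,0,60,3,-35,0,0,60,3,-35,0,0,60,3,-35,0,0,60,3,-35,0,0,60,3,-35,0,0,60],
)

```text
t: 2.5
tool_pos: [0.4291, -0.2048, 0.2187]
orientation: [2.829, -1.365, 0.001]
force: [-0.1, -0.5, -0.3]
opening: 0.0603
gripper_force: 0.0
```

Emit:
play_rows(
  deltas=[3,-35,10,0,60,3,-35,10,0,60,3,-35,20,0,60,3,-34,30,0,60,0,0,0,0,60,0,0,0,0,60,0,0,0,0,60],
)

```text
t: 3.08
tool_pos: [0.5415, -0.1309, 0.1512]
orientation: [2.829, -1.366, -0.001]
force: [0.6, -0.9, 0.7]
opening: 0.06
gripper_force: 0.0
```

```bash
python3 -c "
from h import *
go(.544,-.129,.053,-51.6)
c=grab('top');cv2.imwrite('pics/t2.png',cv2.resize(c['pixels'][125:275,195:345],(600,600),interpolation=cv2.INTER_CUBIC))"
```

```text
yaw now -51.54 turn 0.06 shift [ 0.1 -3.2 98.2]
```

Emit:
play_rows(
  deltas=[0,-3,20,0,50,0,0,25,0,50,0,0,25,0,45,0,0,18,0,40,0,0,10,0,40,0,0,0,0,40,0,0,0,0,5,0,0,0,0,5,0,0,0,0,5,0,0,0,0,5],
)

```text
t: 3.97
tool_pos: [0.5452, -0.1294, 0.0548]
orientation: [-2.828, 1.368, -0.004]
force: [-0.2, 0.3, -0.7]
opening: 0.018
gripper_force: 0.0
```

Emit:
play_rows(
  deltas=[0,0,0,0,5,0,0,0,0,5,0,0,0,0,5,0,0,0,0,5],
)

```text
t: 4.3
tool_pos: [0.5455, -0.1289, 0.0544]
orientation: [-2.827, 1.367, -0.004]
force: [3.2, 2.5, 6.0]
opening: 0.0114
gripper_force: 19.8
```

Emit:
play_rows(
  deltas=[0,0,0,-4,5,0,0,0,-6,5,0,0,0,-6,5,0,0,0,-6,5,0,0,0,-6,5,0,0,0,-6,5,0,0,0,-6,5,0,0,0,-6,5,0,0,0,-6,5,0,0,0,-4.6,5],
)

```text
t: 5.13
tool_pos: [0.5454, -0.1294, 0.0544]
orientation: [3.137, 0.145, 0.004]
force: [2.6, 0.9, 6.7]
opening: 0.0118
gripper_force: 19.9
```

Emit:
play_rows(
  deltas=[0,0,0,0,5,0,0,0,0,5,0,0,0,0,5],
)

```text
t: 5.38
tool_pos: [0.5454, -0.1294, 0.0544]
orientation: [3.138, 0.136, 0.004]
force: [2.0, 0.9, 5.5]
opening: 0.0116
gripper_force: 19.9
```

```bash
python3 -c "
from h import *
go(.544,-.129,.15,5)"
```

```text
yaw now 4.98 turn -0.02 shift [ -1.3  -0.5 -95.6]
```

Emit:
play_rows(
  deltas=[0,0,0,0,40,0,0,0,0,40,0,0,0,0,40,0,0,0,0,40,0,0,-10,0,50,0,0,-30,0,70,0,0,-30,0,85,0,0,-30,0,85,0,0,0,0,85],
)

```text
t: 6.13
tool_pos: [0.5478, -0.1302, 0.1613]
orientation: [3.135, 0.136, 0.016]
force: [0.3, -0.5, 1.0]
opening: 0.0671
gripper_force: 0.0
```

```bash
python3 -c "
from h import *
go(.473,-.286,.12,2.5)
for n in('top','side'):
    c=grab(n);cv2.imwrite('%s.png'%n,c['pixels'])
    if n=='side': print(proj(c,(.545,-.129,.06)))
a=cv2.imread('top.png')[165:240,240:340];b=cv2.imread('side.png')[130:205,240:340]
cv2.imwrite('pics/t3.png',np.hstack([cv2.resize(i,(400,300),interpolation=cv2.INTER_CUBIC) for i in(a,b)]))"
```

```text
yaw now 4.97 turn 2.47 shift [-81.6 152.4  41.3]
[279.75368204 181.82098765]
```

View pics/t3.png

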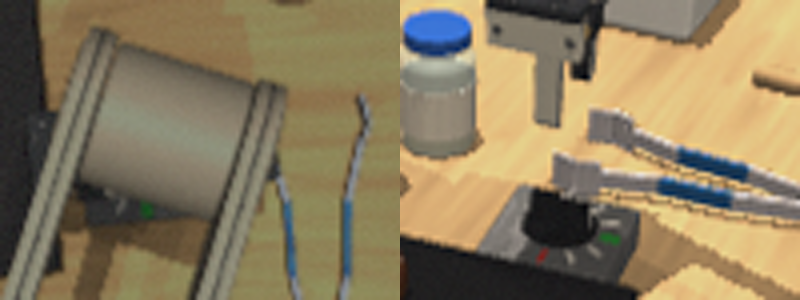

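The arm hides most of the dial from the top camera. The tongs are undisturbed in both views, so I'll move above them and check both.

Emit:
play_rows(
  deltas=[0,0,0,2.5,85,-16,30,0,0,85,-16,30,0,0,85,-16,30,0,0,85,-16,30,0,0,85,-17,32,0,0,85,0,0,0,0,85,0,0,0,0,85],
)

```text
t: 6.9
tool_pos: [0.468, -0.2853, 0.1517]
orientation: [-3.139, -0.062, 0.003]
force: [-0.5, 0.6, 0.1]
opening: 0.0851
gripper_force: 0.0
```

```bash
python3 -c "
from h import *
go(.473,-.286,.003,2.5)
for n in('top','side'):
    c=grab(n);cv2.imwrite('%s.png'%n,c['pixels'])
a=cv2.imread('top.png')[165:240,240:340];b=cv2.imread('side.png')[130:205,240:340]
cv2.imwrite('pics/t4.png',np.hstack([cv2.resize(i,(400,300),interpolation=cv2.INTER_CUBIC) for i in(a,b)]))"
```

```text
yaw now 2.26 turn -0.24 shift [  4.9   1.  148.7]
```

View pics/t4.png

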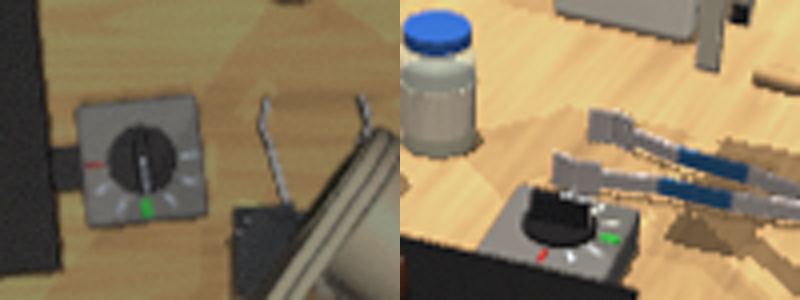

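The pointer at picture (143,178) now points straight at the green mark (147,208), and the tongs are undisturbed. I'll descend on the grip sections.

Emit:
play_rows(
  deltas=[5,1,20,0,85,0,0,35,0,85,0,0,35,0,85,0,0,30,0,85,0,0,15,0,85,0,0,8,0,85,0,0,4,0,85,0,0,0,0,85,0,0,0,0,85],
)

```text
t: 7.75
tool_pos: [0.4759, -0.2852, 0.0074]
orientation: [3.14, 0.069, 0.002]
force: [-0.1, -0.8, 0.0]
opening: 0.0847
gripper_force: 0.0
```

Emit:
play_rows(
  deltas=[0,0,0,0,52,0,0,0,0,52,0,0,0,0,52,0,0,0,0,52,0,0,0,0,52,0,0,0,0,52,0,0,0,0,52,0,0,0,0,52,0,0,0,0,52],
  newtons=15,
)

```text
t: 8.5
tool_pos: [0.4753, -0.2854, 0.0067]
orientation: [3.14, 0.068, 0.002]
force: [1.6, -0.8, 5.7]
opening: 0.0525
gripper_force: 7.5
```

Emit:
play_rows(
  deltas=[0,0,0,0,66,0,0,0,0,66,0,0,0,0,66,0,0,4,0,66,0,0,0,0,66,0,0,0,0,66],
)

```text
t: 9.0
tool_pos: [0.4741, -0.2846, 0.0013]
orientation: [-3.14, -0.068, 0.002]
force: [0.2, 0.6, -0.7]
opening: 0.0661
gripper_force: 0.0
```

Emit:
play_rows(
  deltas=[0,0,0,0,51,0,0,0,0,51,0,0,0,0,51,0,0,0,0,51,0,0,0,0,51,0,0,0,0,51,0,0,0,0,51],
)

```text
t: 9.58
tool_pos: [0.4747, -0.285, 0.0021]
orientation: [-3.141, -0.068, 0.0]
force: [-0.1, -0.5, -0.8]
opening: 0.0514
gripper_force: 6.0
```

Emit:
play_rows(
  deltas=[0,0,-8,0,51,0,0,-15,0,51,0,0,-20,0,51,0,0,-25,0,51,0,0,-25,0,51,0,0,-25,0,51,0,0,-25,0,51,0,0,-20,0,51,0,0,-12,0,51,0,0,0,0,51],
)

```text
t: 10.42
tool_pos: [0.4764, -0.2863, 0.1811]
orientation: [3.137, 0.068, 0.008]
force: [-0.6, -1.4, -1.8]
opening: 0.0515
gripper_force: 6.0
```

```bash
python3 -c "
from h import *
go(.626-.102,.042-.004,.177,4)
for n in('top','side'):
    c=grab(n);cv2.imwrite('%s.png'%n,c['pixels'])
a=cv2.imread('top.png')[155:230,240:340];b=cv2.imread('side.png')[110:185,250:350]
cv2.imwrite('pics/t5.png',np.hstack([cv2.resize(i,(400,300),interpolation=cv2.INTER_CUBIC) for i in(a,b)]))"
```

```text
yaw now 2.47 turn -1.53 shift [  70.1 -320.1    4.1]
```

View pics/t5.png

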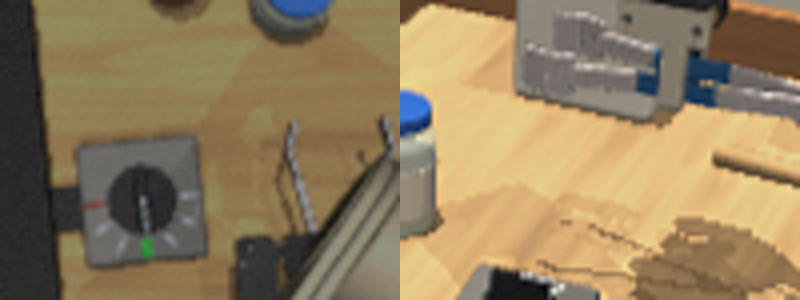

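The tongs are off the counter and gripped, roughly level. In the left half the head ends are at (295,122) and (385,122). In the right half the near head's front edge is at x≈527, y 45–90.

```bash
python3 -c "
from h import *
c=grab('top')
L=onplane(c,313.4,185.1,.215);Rr=onplane(c,335.9,185.1,.215);print(L,Rr,(L+Rr)/2)
s=grab('side')
# near (left) head front end: expected lower .179 / upper .215 at L
for z in(.179,.215): print(z,proj(s,(L[0],L[1],z)))
print('seen',250+(127.5)/4-.5,110+45/4-.5,110+90/4-.5)"
```

```text
[ 0.59797423 -0.24732254  0.215     ] [ 0.59676304 -0.31902793  0.215     ] [ 0.59736864 -0.28317523  0.215     ]
0.179 [280.84820521 130.76276401]
0.215 [281.34310866 120.85379139]
seen 281.375 120.75 132.0
```

Emit:
play_rows(
  deltas=[0,0,0,-2.5,51,0,-15,0,0,51,0,-25,0,0,51,5,-30,0,0,51,5,-30,0,0,51,5,-30,0,0,51,5,-30,0,0,51,10,-30,0,0,51,10,-30,0,0,51,10,-30,0,0,51],
)

```text
t: 11.45
tool_pos: [0.5018, -0.0294, 0.1757]
orientation: [-3.138, -0.135, 0.003]
force: [0.6, 0.2, -1.9]
opening: 0.0513
gripper_force: 6.0
```

Emit:
play_rows(
  deltas=[10,-25,0,0,51,10,-20,0,0,51,8,-15,0,0,51,0,-5,0,0,51,0,0,0,0,51,0,0,0,0,51,0,0,0,0,51],
)

```text
t: 12.03
tool_pos: [0.5245, 0.0347, 0.1766]
orientation: [3.138, 0.135, -0.002]
force: [-0.6, -0.1, -1.4]
opening: 0.0514
gripper_force: 6.0
```

```bash
python3 -c "
from h import *
s=robot.read_state();print(s['tool_pos'],s['opening'],s['gripper_force'])
go(.527,.035,.066,5)
c=grab('top');cv2.imwrite('top.png',c['pixels'])
c=grab('side');cv2.imwrite('side.png',c['pixels']);print(proj(c,(.626,.041,.101)),proj(c,(.626,.041,.06)))
a=cv2.imread('top.png')[140:215,190:290];b=cv2.imread('side.png')[130:220,190:310]
cv2.imwrite('pics/t6.png',np.hstack([cv2.resize(i,(400,300),interpolation=cv2.INTER_CUBIC) for i in(a,b)]))"
```

```text
[0.5244976  0.03473946 0.17661737] 0.05140472592486467 6.046636551618576
yaw now 4.92 turn -0.08 shift [  2.5  -0.  110.6]
[232.05453962 192.00847705] [232.44097409 203.13091066]
```

View pics/t6.png

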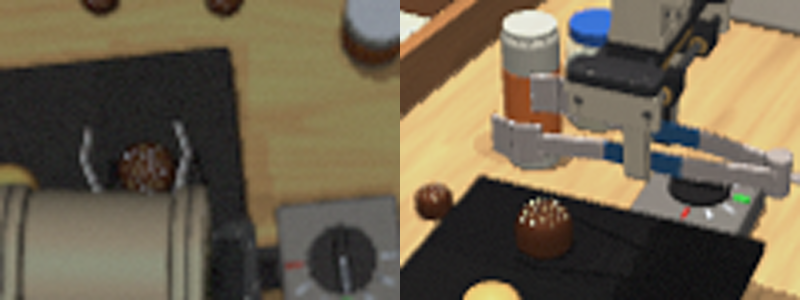

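In the left half the roll is at (147,167) and the head ends are at (87,130) and (179,125). In the right half the roll is at (544,228). The heads hang level, and the roll sits between them.

```bash
python3 -c "
from h import *
c=grab('top');q=lambda u,v,z:onplane(c,190+(u+.5)/4-.5,140+(v+.5)/4-.5,z)
l,r=q(87,130,.211),q(179,125,.211);e=(l+r)/2;p=robot.read_state()['tool_pos']
print(l,r,'end mid',e,e-p,'roll',q(147,167,.085),np.linalg.norm(l-r))"
```

```text
[0.64573369 0.07914274 0.211     ] [0.64849431 0.0049753  0.211     ] end mid [0.647114   0.04205902 0.211     ] [0.12212295 0.00751364 0.03390278] roll [0.62627403 0.04020728 0.085     ] 0.07421880432187623
```

Emit:
play_rows(
  deltas=[2,0,8,0,51,0,0,18,0,51,0,0,20,0,51,0,0,20,0,51,0,0,18,0,51,0,0,12,0,51,0,0,8,0,51,0,0,4,0,51,0,0,0,0,51,0,0,0,0,51],
)

```text
t: 13.02
tool_pos: [0.5277, 0.0356, 0.0698]
orientation: [3.139, 0.136, 0.002]
force: [-0.7, 0.2, -0.7]
opening: 0.0513
gripper_force: 6.0
```

```bash
python3 -c "
from h import *
s=robot.read_state();print(s['tool_pos'],s['opening'],s['gripper_force'],s['force'])
c=grab('top');cv2.imwrite('top.png',c['pixels'])
c=grab('side');cv2.imwrite('side.png',c['pixels'])
a=cv2.imread('top.png')[155:200,200:260];b=cv2.imread('side.png')[160:220,200:280]
cv2.imwrite('pics/t7.png',np.hstack([cv2.resize(i,(400,300),interpolation=cv2.INTER_CUBIC) for i in(a,b)]))"
```

```text
[0.5277403  0.0355707  0.06982791] 0.05130163777462229 6.0468486696481705 [-0.67695994  0.16771244 -0.72801523]
```

View pics/t7.png

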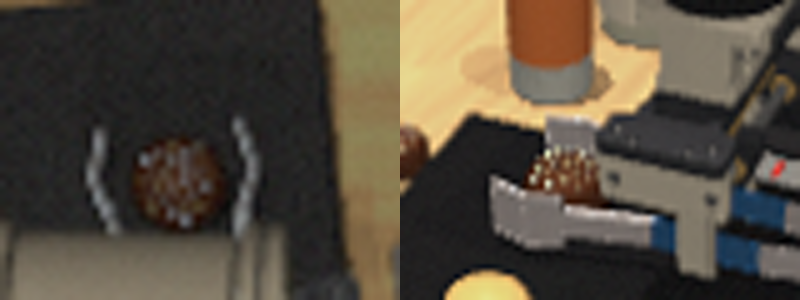

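The roll sits between the two heads: roll at (178,182), heads at (98,175) and (250,172). The tongs are clear of the pale roll, so I'll close gently.

Emit:
play_rows(
  deltas=[0,0,2,0,49,0,0,0,0,48,0,0,0,0,47,0,0,0,0,46,0,0,0,0,45,0,0,0,0,44,0,0,0,0,43,0,0,0,0,42,0,0,0,0,41,0,0,0,0,40],
  newtons=35,
)

```text
t: 13.95
tool_pos: [0.5272, 0.0356, 0.0671]
orientation: [3.139, 0.136, -0.0]
force: [0.4, -0.1, -1.9]
opening: 0.041
gripper_force: 12.4
```

Emit:
play_rows(
  deltas=[0,0,0,0,36,0,0,0,0,34,0,0,0,0,34,0,0,0,0,34,0,0,0,0,34,0,0,0,0,34],
  newtons=40,
)

```text
t: 14.45
tool_pos: [0.5272, 0.0357, 0.0671]
orientation: [3.139, 0.136, -0.0]
force: [0.1, -0.0, -1.2]
opening: 0.0398
gripper_force: 39.9
```

Pinched at 40 N with the opening at 39.8 mm. I'll lift it.

Emit:
play_rows(
  deltas=[0,0,-3,0,34,0,0,-8,0,34,0,0,-12,0,34,0,0,-15,0,34,0,0,-15,0,34,0,0,-15,0,34,0,0,-15,0,34,0,0,-12,0,34,0,0,-7,0,34,0,0,-3,0,34],
)

```text
t: 15.28
tool_pos: [0.5281, 0.0356, 0.1743]
orientation: [3.138, 0.136, 0.004]
force: [0.4, -0.4, -1.8]
opening: 0.0401
gripper_force: 39.8
```

Emit:
play_rows(
  deltas=[0,0,0,0,34,0,0,0,0,34,0,0,0,0,34,0,0,0,0,34,0,0,0,0,34,0,0,0,0,34],
)

```text
t: 15.78
tool_pos: [0.5269, 0.0357, 0.1715]
orientation: [-3.139, -0.136, 0.002]
force: [-1.3, 0.9, -1.5]
opening: 0.0397
gripper_force: 39.8
```

```bash
python3 -c "
from h import *
s=robot.read_state();print(s['tool_pos'],s['opening'],s['gripper_force'],s['force'])
c=grab('top');cv2.imwrite('top.png',c['pixels'])
c=grab('side');cv2.imwrite('side.png',c['pixels'])
print('roll underside if z=.16',proj(c,(.626,.041,.16)))
a=cv2.imread('top.png')[140:230,200:320];b=cv2.imread('side.png')[130:220,190:310]
cv2.imwrite('pics/t8.png',np.hstack([cv2.resize(i,(400,300),interpolation=cv2.INTER_CUBIC) for i in(a,b)]))"
```

```text
[0.52685466 0.03567182 0.17154845] 0.03966828046866155 39.849501602584496 [-1.29752042  0.93766247 -1.51460966]
roll underside if z=.16 [231.46903914 175.15648624]
```

View pics/t8.png

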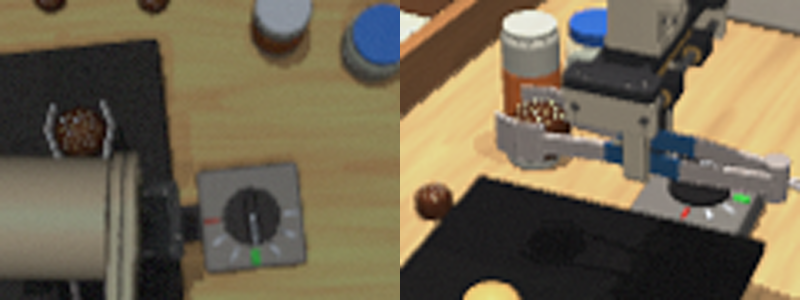

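The roll at (540,118) in the right half hangs between the heads, about 10 cm above the plate. The dial pointer (252,225) is still on the green mark, so I'm handing in.

```bash
python3 -c "
from plant import robot
print(robot.close_job())"
```

```text
the job is handed in; nothing more can be done
None
```

The dial is back on the green 3, and I handed the job in with the dark seeded roll held in the tongs about 10 cm above the griddle at a 40 N grip; the hand-in gave no verdict.

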